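Weigh the scrap-board pail on a spring scale

ROBOT

A 6-joint arm with a two-finger parallel gripper is mounted at the origin on the work surface. World frame = base frame: x ahead of the robot, y to its left, z up, the work surface at z = 0. Lengths are in m, angles in degrees, forces in N, time in s.
With the tool pointing down it reaches from about 0.4 to 0.825 m from the base axis. Payload 7 kg.
Tool frame: the origin (TCP) lies on the centre line of the jaws, within the pads' length; the fingertips stand 11 mm ahead of it and the grasp point (between the pads) lies 8 mm behind it; z points along the fingers, y is the line along which they close (so a half turn about z gives the same grasp; the last joint's range is limited). The gripper opens to 88 mm and grips with 3 to 60 N. Pads are 19 mm wide; open, the fingers measure 130 mm over their backs; the gripper's body (78 mm by 193 mm) begins 47 mm behind the grasp point.
Start: joints at [82.913, 20.546, 0.682, 0, -70.136, -16.507], TCP at [0.27, 0.619, 0.238] pointing down, gripper open.
Joint ranges: [-176.03, 176.03], [-82.01, 121.73], [-58.28, 71.71], [-173.87, 95.51], [-174.79, -0.11], [-173.66, 173.66]. Speed limits (degrees/s): [136.94, 136.94, 172.46, 180, 180, 180].

INTERFACE

Orientations are given as [roll, pitch, yaw] about the fixed x, y, z axes, in that order (R = Rz(yaw) Ry(pitch) Rx(roll)).
In Python, from plant import r, capture, camera_model, job gives the robot as it stands.
- The arm moves only by the tool drive_tool, never from a script. Its argument "increments" is a list that holds one entry, the list of rows, each a list of 5 numbers: the gripper's target within -1 to 1 (fully open at 1, half-way at 0, shut at -1), then the shift along the tool's x, y, z scaled (see below), then the turn about the tool's z scaled (see below). In form: [[[gripper, tx, ty, tz, roll], ...]]. A call has 1 to 5 rows; each row is the pose to reach, as a shift and turn from the pose commanded when the call began, along the tool's axes at that moment, turning the shorter way round; what a row does not reach only later rows make up. The controller multiplies each number of a shift by 120 mm and each number of a turn by 360 degrees. A row lasts 1/8 s, in which the tool goes at most 62.5 mm and 10.7 degrees, less where a joint would pass 70% of its speed; a pose out of reach is approached as far as the arm can. A call with a number of a shift or a turn outside -1 to 1 is refused whole. A call with a gripper value outside its range is refused whole. The fingers move at their own pace and stop on an object; "squeeze" is the grip in N (left out, the last holds). Time passes only in rows, so rows that repeat a pose let the fingers close. It gives the time, the measured TCP pose, the force, the opening and the grip force at its end, in the units of the state.
- r.get_state(): the state, without advancing time (a new reading comes with each control period).
- capture(name): name is "scene" or "side" or "wrist"; returns the picture (400x640x3 uint8, red, green, blue); there is no depth.
- camera_model(name): a dict with "camera_matrix" (3x3 intrinsics, pixels), "rvec" (rotation vector, rad) and "tvec" (3), from world to camera coordinates, as OpenCV has them. Camera axes: x right, y down, z forward; pixel columns grow to the right and rows downward; lengths in m; the calibration is good to about 2 mm. A picture is of the moment at which its call begins: read the wrist's pose just before it. camera_model takes no time and is no camera call; for the wrist camera it gives the pose at the moment of the call.
- job.close_job(): hands the job in; it is judged then, once.
The state is a dict: "time_s": time; "joints": joint angles; "qd": joint speeds; "joint_torque": joint torques, N m; "tcp_pos": TCP position; "eef_rot": TCP orientation; "contact_force": force on the tool from outside, world axes, zero at the start; "moment": the same for the moment, N m; "gripper_width": finger opening in m; "gripper_force": force on a finger pad.
Only numpy, scipy, OpenCV 4.12 (cv2) and the standard library are available. Lean on these libraries where they do the work, as an engineer would, in place of code of your own. Each camera call takes 0.05 s, during which the arm holds its last target. There are 200 camera calls.

TASK

Weigh the pail of scrap circuit boards: lift it by the black T-handle of the spring scale fixed to it, until the pail hangs a few centimetres clear of the bench, and hold it there still for two seconds so that the pointer settles. Then carry it to the blue mat, stand it wholly on that mat before you let go, and release the handle; leave the flux bottle, the spool and the screwdriver where they are.

Things in the scene. Friction and masses are not known exactly. Their poses are not given: they have to be found in the camera images.
- pail: round open aluminium pail, 120 mm across the rim, 104 mm across the foot, 62 mm high, filled with green scrap boards, with a steel bail over it; between 0.35 and 0.8 kg, balanced under the handle. A white and blue hand spring scale stands upright on the middle of the bail, its pull rod clamped to it, so it cannot swing or fall off. Origin: centre of the pail's underside, z up; the scale's handle runs along the pail's y axis. It stands on the bench (height 0) at the start
- scale_grip (a point): centre of the scale's black rubber T-handle, a bar 90 mm long (along the pail's y axis), 22 mm wide (the pail's x axis) and 24 mm high, 200 mm above the pail's underside when the scale is at rest. Below the bar is only a thin neck for 21 mm, then the scale's housing, 24 mm by 44 mm and 82 mm high. z up
- scale (a joint): stretch of the scale's spring in metres: 0 at rest, at most 0.058. The handle and housing rise by this much away from the pail; 170 N/m, so the pail leaves the bench only after 20 to 46 mm of stretch, depending on its unknown weight, and the handle is then 0.200 + stretch above the pail's underside
- mat_blue: blue square bench mat, 190 x 190 x 3 mm, fixed to the bench: where the weighed pail goes. Origin: centre of its underside, z up, x and y along its sides
- mat_yellow: yellow square bench mat, 190 x 190 x 3 mm, fixed to the bench: not for this pail. Origin as for the blue one
- flux: amber flux bottle with a white cap, 44 mm across, 85 mm high, upright; bystander. Origin: centre of its underside
- spool: spool of copper wire with grey flanges, standing on one flange, 68 mm across, 48 mm high; bystander. Origin: centre of its underside
- driver: screwdriver with a red handle, 180 mm long, lying on the bench; bystander
Things that resemble listed ones, but are neither listed nor needed, are in the scene too. There is more than one size of the pail; the job needs the middle-sized.

How it is judged (in metres and radians):
On the way, in this order (a step that is already met when the one before it is completed fails the run):
1. the pail hangs still from the stretched scale, its underside 10 to 100 mm above the bench, for 1.2 s (height (world z) of pail between 0.01 and 0.1 m and value of joint scale above 0.015 m and linear speed of pail below 0.03 m/s), for 1.2 s.
2. the pail stands on the blue mat, wholly within it, while the handle is still held (height (world z) of pail below 0.006 m and x of pail in the frame of mat_blue between -0.043 and 0.043 m and y of pail in the frame of mat_blue between -0.043 and 0.043 m and contact force between the fingers and pail above 0.5 N), for 0.1 s.
At the end, for the whole second after the job is handed in: the pail stands upright (within 0.08 rad) and at rest on the blue mat, its whole foot within the mat (its centre within 43 mm of the mat's centre along each side), the scale's spring relaxed (under 5 mm) and the handle released (height (world z) of pail between 0.001 and 0.006 m and x of pail in the frame of mat_blue between -0.043 and 0.043 m and y of pail in the frame of mat_blue between -0.043 and 0.043 m and angle between pail's own z axis and vertical below 0.08 rad and value of joint scale below 0.005 m and linear speed of pail below 0.02 m/s); the robot touches nothing.
It fails at once if a bystander is moved by more than 30 mm (distance of any of flux, spool, driver from where it was at the start of the episode above 0.03 m).
It fails at once if the pail is tipped by more than 0.5 rad (angle between pail's own z axis and vertical above 0.5 rad).
It also fails if it takes over 51 s, if anything falls off the work surface, if the arm or the gripper's body presses on something with over 40 N, if the wrist force passes 120 N, or if a joint passes its speed limit or range.

## Working session

There is one attempt and no reset: what is moved stays moved. The work goes in short steps, Python scripts to look and compute and a tool call to move; the robot and the scene stay as the last step left them, time stands still between calls to the robot, and variables do not carry over. Pictures are saved under pics/ and viewed, at most 10 in all, crops included, and the job is handed in when it is done.

Besides the shell and the picture viewer there is one more tool, called after "Emit:" by a JSON object that holds its "name" and its "arguments", one argument or row to a line. drive_tool: Moves the arm, as the interface text tells. Its arguments: {"type":"object","properties":{"increments":{"type":"array"},"squeeze":{"type":"number"}},"required":["increments"]}

```bash
ls; mkdir -p pics; python3 - <<'E'
from plant import r,capture,camera_model
import cv2,numpy as np
print(r.get_state())
for n in("scene","side"):
    im=capture(n); cv2.imwrite(f"pics/{n}0.png",im[:,:,::-1])
    print(n,{k:np.round(v,3).tolist() for k,v in camera_model(n).items()})
E
```

```text
pics
{'time_s': 0.0, 'joints': array([ 8.29144987e+01,  2.05918308e+01,  6.34283207e-01, -2.15001859e-02,
       -7.01369449e+01, -1.65066126e+01]), 'qd': array([ 0.0319038 ,  0.01836174, -0.01293707, -0.02320949,  0.08415234,
        0.0351223 ]), 'joint_torque': array([ 1.03595576e-03, -5.82718062e+01,  2.93056369e+01,  6.99696064e+00,
        6.87127031e-03, -1.67577477e-04]), 'tcp_pos': array([0.26997943, 0.61813515, 0.23661775]), 'eef_rot': array([ 1.79903659e+02, -7.47197557e-03, -2.35994295e+01]), 'contact_force': array([-0.22243387,  0.54524192,  0.22149308]), 'moment': array([-0.00864646,  0.0353069 , -0.01567929]), 'gripper_force': 0.0, 'gripper_width': 0.08762814893399316}
scene {'camera_matrix': [[459.141, 0.0, 313.243], [0.0, 459.141, 207.75], [0.0, 0.0, 1.0]], 'rvec': [1.144, 2.121, -1.153], 'tvec': [0.296, -0.123, 1.454]}
side {'camera_matrix': [[413.545, 0.0, 319.868], [0.0, 413.545, 201.423], [0.0, 0.0, 1.0]], 'rvec': [2.465, -0.225, 0.079], 'tvec': [-0.519, 0.151, 0.969]}
```

View pics/scene0.png

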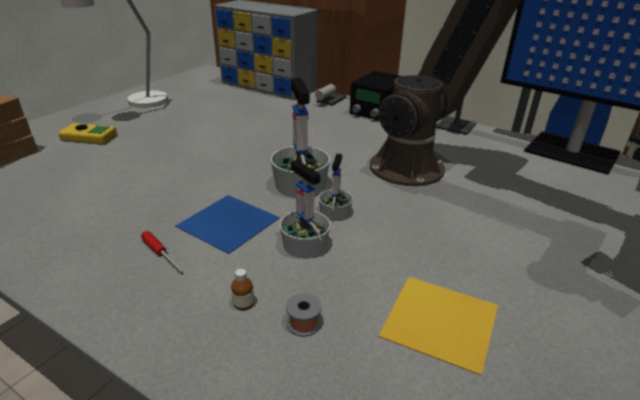

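View pics/side0.png

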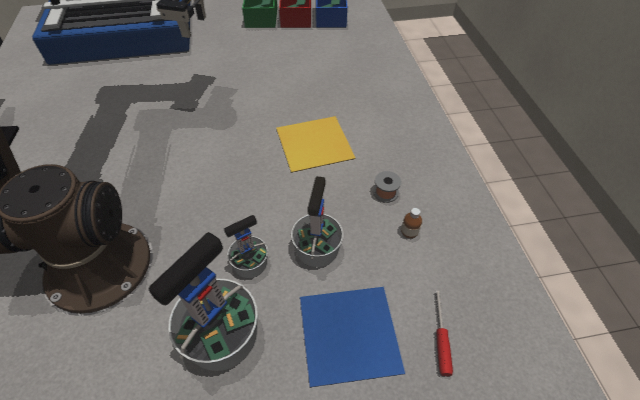

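The middle-sized pail is at scene (305,233) and side (317,240). Its handle is at scene (305,172) and side (317,195). The blue mat is at scene (228,222) and side (351,335). I'll measure these next.

```bash
cat > h.py <<'E'
import cv2,numpy as np
from plant import r,capture,camera_model
def cam(n):
    m=camera_model(n);K=np.array(m["camera_matrix"]);R=cv2.Rodrigues(np.array(m["rvec"],float).reshape(3,1))[0];t=np.array(m["tvec"],float).reshape(3)
    return K,R,t
def ray(c,uv):
    K,R,t=c;d=R.T@np.linalg.solve(K,[uv[0],uv[1],1.]);return -R.T@t,d
def plane(c,uv,z):
    o,d=ray(c,uv);return o+d*(z-o[2])/d[2]
def tri(c1,u1,c2,u2):
    P=[c[0]@np.c_[c[1],c[2]] for c in(c1,c2)]
    X=cv2.triangulatePoints(P[0],P[1],np.array(u1,float).reshape(2,1),np.array(u2,float).reshape(2,1)).ravel();X=X[:3]/X[3]
    return X
def proj(c,X): 
    p=c[0]@(c[1]@np.asarray(X)+c[2]);return p[:2]/p[2]
def big(m):
    n,l,s,ce=cv2.connectedComponentsWithStats(m.astype(np.uint8));i=1+np.argmax(s[1:,4]);return l==i
E
python3 - <<'E'
from h import *
C={n:cam(n) for n in("scene","side")};I={n:cv2.imread(f"pics/{n}0.png") for n in C}
np.set_printoptions(precision=4,suppress=True)
def dark(n,x0,x1,y0,y1):
    m=np.zeros((400,640),bool);m[y0:y1,x0:x1]=I[n][y0:y1,x0:x1].max(2)<50
    m=big(m);c,s,a=cv2.minAreaRect(np.argwhere(m)[:,::-1].astype(np.float32));
    b=cv2.boxPoints((c,s,a));print(n,m.sum(),c,s,a)
    e=[(b[i]+b[(i+1)%4])/2 for i in range(4)]
    e=sorted(e,key=lambda p:-np.linalg.norm(p-np.array(c)))[:2]
    return np.array(c),sorted(e,key=lambda p:p[1])
for nm,a,b in(("mid",(285,325,152,190),(305,332,172,218)),("big",(285,315,72,110),(145,228,228,308)),("small",(328,346,150,172),(220,262,210,240))):
    c1,e1=dark("scene",*a);c2,e2=dark("side",*b)
    X=tri(C["scene"],c1,C["side"],c2);print(nm,X,proj(C["scene"],X)-c1,proj(C["side"],X)-c2)
    print(" ends side on plane",[plane(C["side"],e,X[2]) for e in e2]," scene",[plane(C["scene"],e,X[2]) for e in e1])
for n in C:
    h=cv2.cvtColor(I[n],cv2.COLOR_BGR2HSV);m=(h[...,0]>100)&(h[...,0]<125)&(h[...,1]>150)&(h[...,2]>60)
    z=np.zeros_like(m)
    if n=="scene":z[180:260,160:285]=1
    else:z[280:390,290:410]=1
    m=big(m&z);pts=np.argwhere(m)[:,::-1]
    W=np.array([plane(C[n],p,.003)[:2] for p in pts]).astype(np.float32)
    print("mat",n,cv2.minAreaRect(W),W.mean(0))
for nm,uv in(("rimL",(292,238)),("rimR",(342,234)),("bigL",(170,322)),("bigR",(257,320)),("flux",(411,235)),("spool",(385,197)),("driver",(445,350)),("drtip",(437,292))):
    print(nm,plane(C["side"],uv,.06 if "rim" in nm or "big" in nm else 0))
E
```

```text
scene 552 (308.10968017578125, 167.5074462890625) (36.52167510986328, 24.44940185546875) 37.5685920715332
side 400 (316.35296630859375, 196.08824157714844) (10.914102554321289, 39.290767669677734) 14.03624439239502
mid [ 0.5066 -0.0451  0.2083] [-2.1761  1.1053] [-2.4884 -2.0885]
 ends side on plane [array([ 0.5294, -0.0028,  0.2083]), array([ 0.4931, -0.0965,  0.2083])]  scene [array([ 0.4724, -0.1019,  0.2083]), array([0.5245, 0.009 , 0.2083])]
scene 628 (301.5, 88.5) (33.0, 25.0) 90.0
side 2038 (186.59976196289062, 268.60687255859375) (25.002090454101562, 86.41073608398438) 46.97493362426758
big [ 0.2744 -0.2181  0.2902] [-1.153   0.7302] [-2.0309 -1.9977]
 ends side on plane [array([ 0.3271, -0.1765,  0.2902]), array([ 0.2327, -0.2636,  0.2902])]  scene [array([ 0.1441, -0.3031,  0.2902]), array([ 0.3701, -0.1493,  0.2902])]
scene 94 (336.5000305175781, 162.5) (5.906504154205322, 17.170068740844727) 15.945395469665527
side 299 (240.3000030517578, 225.60000610351562) (9.391486167907715, 32.199378967285156) 63.43495178222656
small [ 0.3503 -0.0572  0.154 ] [ 0.1118 -0.069 ] [0.1433 0.1345]
 ends side on plane [array([ 0.3807, -0.0439,  0.154 ]), array([ 0.32  , -0.0695,  0.154 ])]  scene [array([ 0.3069, -0.0761,  0.154 ]), array([ 0.3918, -0.0397,  0.154 ])]
mat scene ((0.5392192006111145, -0.2668236792087555), (0.18561913073062897, 0.184761181473732), 87.25709533691406) [ 0.5446 -0.2634]
mat side ((0.5413666367530823, -0.26256275177001953), (0.18818223476409912, 0.1863352507352829), 87.2244873046875) [ 0.5403 -0.269 ]
rimL [ 0.4544 -0.0443  0.06  ]
rimR [ 0.5692 -0.0542  0.06  ]
bigL [ 0.1879 -0.1976  0.06  ]
bigR [ 0.3584 -0.2248  0.06  ]
flux [ 0.7476 -0.0492  0.    ]
spool [0.7178 0.0791 0.    ]
driver [ 0.7271 -0.3325  0.    ]
drtip [ 0.7567 -0.2066  0.    ]
```

Emit:
{"name": "drive_tool", "arguments": {
  "increments": [
    [[1,0.4,0.4,-0.25,0],[1,0.75,0.75,-0.5,0],[1,1,1,-0.6,0],[1,1,1,-0.6,0]]
  ],
  "squeeze": 30
}}

```text
time_s: 0.6
tcp_pos: [0.3334, 0.4582, 0.3122]
eef_rot: [-179.8, 0.0, -23.7]
contact_force: [-0.0, 0.8, -0.4]
gripper_width: 0.0878
gripper_force: 0.0
```

Emit:
{"name": "drive_tool", "arguments": {
  "increments": [
    [[1,0.33,0.33,0,0],[1,0.67,0.67,0,0],[1,1,1,0,0],[1,1,1,0,0]]
  ]
}}

```text
time_s: 1.1
tcp_pos: [0.3946, 0.3001, 0.3094]
eef_rot: [180.0, 0.0, -23.8]
contact_force: [-0.0, -0.0, 0.8]
gripper_width: 0.0876
gripper_force: 0.0
```

Emit:
{"name": "drive_tool", "arguments": {
  "increments": [
    [[1,0.33,0.33,0,0],[1,0.67,0.67,0,0],[1,1,1,0,0],[1,1,1,0,0]]
  ]
}}

```text
time_s: 1.6
tcp_pos: [0.4567, 0.1426, 0.309]
eef_rot: [179.9, 0.0, -23.8]
contact_force: [-0.1, 0.3, 0.0]
gripper_width: 0.0877
gripper_force: 0.0
```

Emit:
{"name": "drive_tool", "arguments": {
  "increments": [
    [[1,0.3,0.33,0,0.03],[1,0.6,0.67,0,0.06],[1,0.8,1,0,0.09],[1,0.8,1,0,0.12],[1,0.8,1,0,0.12]]
  ]
}}

```text
time_s: 2.22
tcp_pos: [0.4962, -0.0031, 0.3089]
eef_rot: [179.9, 0.0, -66.7]
contact_force: [0.4, 0.1, -0.1]
gripper_width: 0.0876
gripper_force: 0.0
```

Emit:
{"name": "drive_tool", "arguments": {
  "increments": [
    [[1,0,0,0,0.03],[1,0,0,0,0.06],[1,0,0,0,0.09],[1,0,0,0,0.12],[1,0,0,0,0.123]]
  ]
}}

```text
time_s: 2.85
tcp_pos: [0.4961, -0.0025, 0.3093]
eef_rot: [180.0, -0.0, -110.7]
contact_force: [0.5, 0.5, -0.8]
gripper_width: 0.0876
gripper_force: 0.0
```

```bash
python3 - <<'E'
from h import *
s=r.get_state();c=cam("wrist");im=capture("wrist");cv2.imwrite("pics/w1.png",im[:,:,::-1])
np.savez("w1.npz",K=c[0],R=c[1],t=c[2])
print(s["tcp_pos"],s["eef_rot"],s["joints"],-c[1].T@c[2]); print(c[1]); print(proj(c,[.507,-.047,.212]))
E
```

```text
[ 0.49609232 -0.00249102  0.30931774] [ 1.79983547e+02 -4.25058210e-03 -1.10747985e+02] [ 2.24498995e+01  1.03954614e+00 -1.44634328e+01 -8.47109569e-03
 -7.45119247e+01 -4.31956220e+01] [ 0.46695937 -0.07993742  0.45619732]
[[-9.34568669e-01  3.55782626e-01 -3.55492910e-04]
 [ 3.39287619e-01  8.91539461e-01  3.00068827e-01]
 [ 1.07076211e-01  2.80314310e-01 -9.53917487e-01]]
[284.71947272 153.60555023]
```

View pics/w1.png

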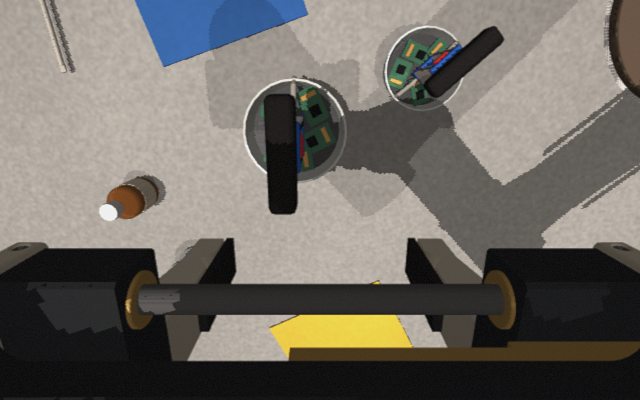

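The handle runs from about (281,95) to (283,214), nearly parallel to the tool's x axis. I'll locate it precisely.

```bash
cat >> h.py <<'E'
def rel(dx,dy,dz,yaw):
    a=np.radians(yaw);return np.array([np.cos(a)*dx+np.sin(a)*dy,np.sin(a)*dx-np.cos(a)*dy,-dz])/.12
E
python3 - <<'E'
from h import *
d=np.load("w1.npz");c=(d["K"],d["R"],d["t"]);im=cv2.imread("pics/w1.png")
m=np.zeros((400,640),bool);m[85:222,255:305]=im[85:222,255:305].max(2)<48
m=cv2.morphologyEx(m.astype(np.uint8),cv2.MORPH_OPEN,np.ones((9,9)))>0
m=big(m);W=np.array([plane(c,p,.206)[:2] for p in np.argwhere(m)[:,::-1]]).astype(np.float32)
q=cv2.minAreaRect(W);print(m.sum(),q)
g=np.array(q[0])
for y in (0.,): print(rel(g[0]-.4961,g[1]+.0025,.192-.3093,-110.75))
m=np.argwhere(m);print(m.min(0),m.max(0))
E
```

```text
3545 ((0.5113032460212708, -0.04501953721046448), (0.0891876295208931, 0.02244829759001732), 69.26287078857422)
[ 0.28645952 -0.24401151  0.9775    ]
[ 94 264] [213 296]
```

Emit:
{"name": "drive_tool", "arguments": {
  "increments": [
    [[1,0.286,-0.244,0.1,0],[1,0.286,-0.244,0.35,0],[1,0.286,-0.244,0.6,0],[1,0.286,-0.244,0.85,0],[1,0.286,-0.244,0.97,0]]
  ]
}}

```text
time_s: 3.52
tcp_pos: [0.5103, -0.0461, 0.1916]
eef_rot: [179.9, -0.1, -110.8]
contact_force: [-0.3, -0.2, 0.4]
gripper_width: 0.0875
gripper_force: 0.0
```

Emit:
{"name": "drive_tool", "arguments": {
  "increments": [
    [[-1,0,0,0,0],[-1,0,0,0,0],[-1,0,0,0,0],[-1,0,0,0,0],[-1,0,0,0,0]]
  ],
  "squeeze": 35
}}

```text
time_s: 4.15
tcp_pos: [0.511, -0.0464, 0.1935]
eef_rot: [-180.0, 0.0, -111.1]
contact_force: [-0.5, 0.5, 0.3]
gripper_width: 0.0433
gripper_force: 0.0
```

Emit:
{"name": "drive_tool", "arguments": {
  "increments": [
    [[-1,0,0,0,0],[-1,0,0,0,0],[-1,0,0,0,0],[-1,0,0,0,0],[-1,0,0,0,0]]
  ]
}}

```text
time_s: 4.78
tcp_pos: [0.5109, -0.0464, 0.1932]
eef_rot: [180.0, -0.0, -111.1]
contact_force: [-0.5, -0.1, 0.8]
gripper_width: 0.0213
gripper_force: 35.0
```

Emit:
{"name": "drive_tool", "arguments": {
  "increments": [
    [[-1,0,0,-0.04,0],[-1,0,0,-0.08,0],[-1,0,0,-0.12,0],[-1,0,0,-0.16,0],[-1,0,0,-0.16,0]]
  ]
}}

```text
time_s: 5.4
tcp_pos: [0.5108, -0.0464, 0.2125]
eef_rot: [180.0, 0.0, -111.1]
contact_force: [0.3, -0.3, -3.5]
gripper_width: 0.0216
gripper_force: 35.0
```

Emit:
{"name": "drive_tool", "arguments": {
  "increments": [
    [[-1,0,0,-0.06,0],[-1,0,0,-0.12,0],[-1,0,0,-0.18,0],[-1,0,0,-0.24,0],[-1,0,0,-0.3,0]]
  ]
}}

```text
time_s: 6.02
tcp_pos: [0.5108, -0.0464, 0.2488]
eef_rot: [180.0, -0.0, -111.1]
contact_force: [1.3, -0.1, -7.8]
gripper_width: 0.022
gripper_force: 35.0
```

Emit:
{"name": "drive_tool", "arguments": {
  "increments": [
    [[-1,0,0,-0.06,0],[-1,0,0,-0.12,0],[-1,0,0,-0.17,0],[-1,0,0,-0.2,0],[-1,0,0,-0.2,0]]
  ]
}}

```text
time_s: 6.65
tcp_pos: [0.511, -0.0464, 0.2726]
eef_rot: [-180.0, 0.0, -111.1]
contact_force: [0.1, 0.0, -6.5]
gripper_width: 0.0217
gripper_force: 35.0
```

Emit:
{"name": "drive_tool", "arguments": {
  "increments": [
    [[-1,0,0,0,0],[-1,0,0,0,0],[-1,0,0,0,0],[-1,0,0,0,0],[-1,0,0,0,0]]
  ]
}}

```text
time_s: 7.28
tcp_pos: [0.5109, -0.0464, 0.2723]
eef_rot: [180.0, -0.0, -111.1]
contact_force: [-0.2, -1.0, -7.1]
gripper_width: 0.0217
gripper_force: 35.0
```

Emit:
{"name": "drive_tool", "arguments": {
  "increments": [
    [[-1,0,0,0,0],[-1,0,0,0,0],[-1,0,0,0,0],[-1,0,0,0,0],[-1,0,0,0,0]]
  ]
}}

```text
time_s: 7.9
tcp_pos: [0.5109, -0.0464, 0.2724]
eef_rot: [180.0, 0.0, -111.1]
contact_force: [-0.1, 0.3, -7.1]
gripper_width: 0.0218
gripper_force: 35.0
```

Emit:
{"name": "drive_tool", "arguments": {
  "increments": [
    [[-1,0,0,0,0],[-1,0,0,0,0],[-1,0,0,0,0],[-1,0,0,0,0],[-1,0,0,0,0]]
  ]
}}

```text
time_s: 8.52
tcp_pos: [0.5109, -0.0464, 0.2724]
eef_rot: [-180.0, 0.0, -111.1]
contact_force: [0.0, -0.1, -6.8]
gripper_width: 0.0217
gripper_force: 35.0
```

Emit:
{"name": "drive_tool", "arguments": {
  "increments": [
    [[-1,0,0,0,0],[-1,0,0,0,0],[-1,0,0,0,0],[-1,0,0,0,0],[-1,0,0,0,0]]
  ]
}}

```text
time_s: 9.15
tcp_pos: [0.5109, -0.0464, 0.2724]
eef_rot: [-180.0, 0.0, -111.1]
contact_force: [-0.6, 0.9, -7.2]
gripper_width: 0.0218
gripper_force: 35.0
```

```bash
python3 - <<'E'
from h import *
im=capture("side");cv2.imwrite("pics/s1.png",im[:,:,::-1]);s=r.get_state()
print(s["tcp_pos"],s["eef_rot"],s["contact_force"],s["moment"])
E
```

```text
[ 0.51092441 -0.04638453  0.27234542] [ 1.79999101e+02 -1.71509376e-03 -1.11072878e+02] [ 0.45012441  0.1487099  -6.73591458] [ 0.02928977 -0.07322453 -0.01479624]
```

View pics/s1.png

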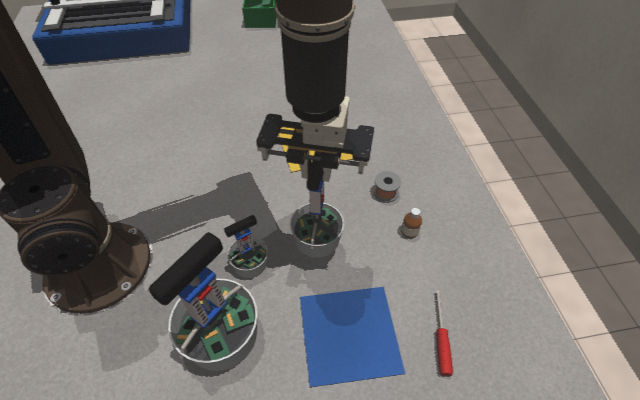

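The pail hangs clear of the bench: its shadow is separate and the force is steady at about 7 N. Now I'll carry it to the mat.

Emit:
{"name": "drive_tool", "arguments": {
  "increments": [
    [[-1,0.05,-0.03,0,0],[-1,0.17,-0.095,0,0],[-1,0.34,-0.19,0,0],[-1,0.53,-0.29,0,0],[-1,0.72,-0.395,0,0]]
  ]
}}

```text
time_s: 9.82
tcp_pos: [0.5241, -0.1459, 0.2723]
eef_rot: [-180.0, -0.0, -111.1]
contact_force: [0.3, 0.5, -6.4]
gripper_width: 0.0218
gripper_force: 35.0
```

Emit:
{"name": "drive_tool", "arguments": {
  "increments": [
    [[-1,0.19,-0.105,0,0],[-1,0.38,-0.21,0,0],[-1,0.55,-0.3,0,0],[-1,0.68,-0.37,0,0],[-1,0.78,-0.43,0,0]]
  ]
}}

```text
time_s: 10.45
tcp_pos: [0.5384, -0.2514, 0.2721]
eef_rot: [180.0, -0.0, -111.1]
contact_force: [-0.7, 0.5, -8.5]
gripper_width: 0.0216
gripper_force: 35.0
```

Emit:
{"name": "drive_tool", "arguments": {
  "increments": [
    [[-1,0.06,-0.035,0,0],[-1,0.1,-0.055,0,0],[-1,0.11,-0.06,0,0],[-1,0.11,-0.06,0,0],[-1,0.11,-0.06,0,0]]
  ]
}}

```text
time_s: 11.08
tcp_pos: [0.5406, -0.2645, 0.2725]
eef_rot: [-180.0, 0.0, -111.0]
contact_force: [0.2, 0.2, -7.8]
gripper_width: 0.0219
gripper_force: 35.0
```

```bash
python3 - <<'E'
from h import *
im=capture("side");cv2.imwrite("pics/s2.png",im[:,:,::-1]);s=r.get_state()
print(s["tcp_pos"],s["eef_rot"],s["contact_force"])
print(rel(.5405-s["tcp_pos"][0],-.265-s["tcp_pos"][1],0,s["eef_rot"][2]))
E
```

```text
[ 0.54059531 -0.26449693  0.27250327] [-1.79986540e+02  8.18640341e-03 -1.11046420e+02] [-0.58753362  0.14252323 -7.12425511]
[ 0.00419777 -0.00076428  0.        ]
```

View pics/s2.png

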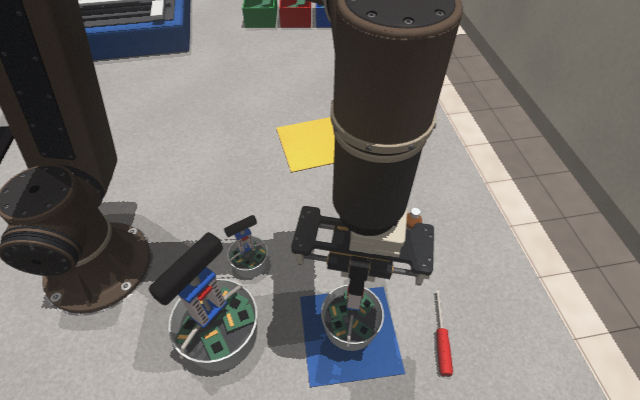

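Emit:
{"name": "drive_tool", "arguments": {
  "increments": [
    [[-1,0,0,0.04,0],[-1,0,0,0.1,0],[-1,0,0,0.15,0],[-1,0,0,0.19,0],[-1,0,0,0.22,0]]
  ]
}}

```text
time_s: 11.75
tcp_pos: [0.5405, -0.2649, 0.2455]
eef_rot: [180.0, -0.0, -111.1]
contact_force: [-0.1, -0.2, -7.6]
gripper_width: 0.022
gripper_force: 35.0
```

Emit:
{"name": "drive_tool", "arguments": {
  "increments": [
    [[-1,0,0,0.03,0],[-1,0,0,0.06,0],[-1,0,0,0.09,0],[-1,0,0,0.12,0],[-1,0,0,0.15,0]]
  ]
}}

```text
time_s: 12.38
tcp_pos: [0.5406, -0.2649, 0.2278]
eef_rot: [-180.0, -0.0, -111.1]
contact_force: [-0.3, -0.1, -6.5]
gripper_width: 0.0214
gripper_force: 35.0
```

Emit:
{"name": "drive_tool", "arguments": {
  "increments": [
    [[-1,0,0,0.05,0],[-1,0,0,0.1,0],[-1,0,0,0.15,0],[-1,0,0,0.2,0],[-1,0,0,0.22,0]]
  ]
}}

```text
time_s: 13.0
tcp_pos: [0.5406, -0.265, 0.2014]
eef_rot: [-180.0, -0.0, -111.1]
contact_force: [-1.7, 0.1, -1.4]
gripper_width: 0.0215
gripper_force: 35.0
```

Emit:
{"name": "drive_tool", "arguments": {
  "increments": [
    [[-1,0,0,0.015,0],[-1,0,0,0.03,0],[-1,0,0,0.03,0],[-1,0,0,0.03,0],[-1,0,0,0.03,0]]
  ]
}}

```text
time_s: 13.62
tcp_pos: [0.5406, -0.2649, 0.1981]
eef_rot: [-180.0, -0.0, -111.1]
contact_force: [-1.2, -0.7, -1.5]
gripper_width: 0.0217
gripper_force: 35.0
```

```bash
python3 - <<'E'
from h import *
im=capture("side");cv2.imwrite("pics/s3.png",im[:,:,::-1]);s=r.get_state()
print(s["tcp_pos"],s["eef_rot"],s["contact_force"],proj(cam("side"),[.5405,-.265,.065]))
E
```

```text
[ 0.54060563 -0.26492311  0.1981019 ] [-1.79986511e+02 -2.58366245e-03 -1.11073393e+02] [-2.18397493 -0.78063154 -1.91784355] [350.70883993 322.24085242]
```

View pics/s3.png

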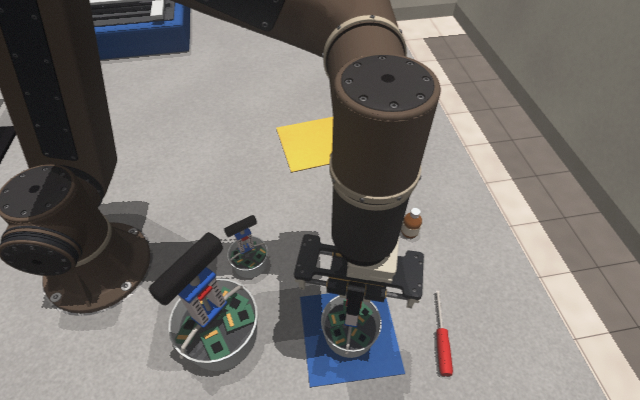

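The pail stands in the middle of the mat (rim centre about (351,322), as expected). I'll lower it a touch more to relax the spring.

Emit:
{"name": "drive_tool", "arguments": {
  "increments": [
    [[-1,0,0,0.01,0],[-1,0,0,0.02,0],[-1,0,0,0.02,0],[-1,0,0,0.02,0]]
  ]
}}

```text
time_s: 14.18
tcp_pos: [0.5407, -0.265, 0.1962]
eef_rot: [-180.0, -0.0, -111.1]
contact_force: [-3.7, 0.7, 5.5]
gripper_width: 0.0216
gripper_force: 35.0
```

Emit:
{"name": "drive_tool", "arguments": {
  "increments": [
    [[-1,0,0,-0.007,0],[-1,0,0,-0.01,0],[-1,0,0,-0.01,0]]
  ]
}}

```text
time_s: 14.55
tcp_pos: [0.5406, -0.2649, 0.1964]
eef_rot: [180.0, 0.0, -111.1]
contact_force: [-0.5, -0.6, -0.3]
gripper_width: 0.0218
gripper_force: 35.0
```

Emit:
{"name": "drive_tool", "arguments": {
  "increments": [
    [[0,0,0,0,0],[0,0,0,0,0],[0,0,0,0,0],[0.5,0,0,0,0],[1,0,0,0,0]]
  ]
}}

```text
time_s: 15.18
tcp_pos: [0.5406, -0.2648, 0.1968]
eef_rot: [-180.0, 0.0, -111.1]
contact_force: [0.0, -0.5, -0.3]
gripper_width: 0.058
gripper_force: 0.0
```

Emit:
{"name": "drive_tool", "arguments": {
  "increments": [
    [[1,0,0,0,0],[1,0,0,0,0],[1,0,0,0,0],[1,0,0,0,0],[1,0,0,0,0]]
  ]
}}

```text
time_s: 15.8
tcp_pos: [0.5405, -0.2649, 0.1967]
eef_rot: [180.0, -0.0, -111.1]
contact_force: [-0.8, 0.8, 0.6]
gripper_width: 0.0875
gripper_force: 0.0
```

Emit:
{"name": "drive_tool", "arguments": {
  "increments": [
    [[1,0,0,-0.15,0],[1,0,0,-0.4,0],[1,0,0,-0.7,0],[1,0,0,-0.9,0],[1,0,0,-0.9,0]]
  ]
}}

```text
time_s: 16.42
tcp_pos: [0.5414, -0.2652, 0.3071]
eef_rot: [-179.8, 0.0, -111.1]
contact_force: [-0.8, 0.9, 0.2]
gripper_width: 0.0877
gripper_force: 0.0
```

```bash
python3 - <<'E'
from h import *
s=r.get_state();c=cam("wrist");im=capture("wrist");cv2.imwrite("pics/w2.png",im[:,:,::-1])
print(s["tcp_pos"],s["contact_force"],s["gripper_width"])
for p in([.5405,-.265,.212],[.5405,-.265,.065]):print(proj(c,p))
E
```

```text
[ 0.54141089 -0.26517444  0.30711193] [-0.79497294  0.8722816   0.152779  ] 0.08770269552462047
[322.55259204 203.70204412]
[322.31366241 162.75514278]
```

View pics/w2.png

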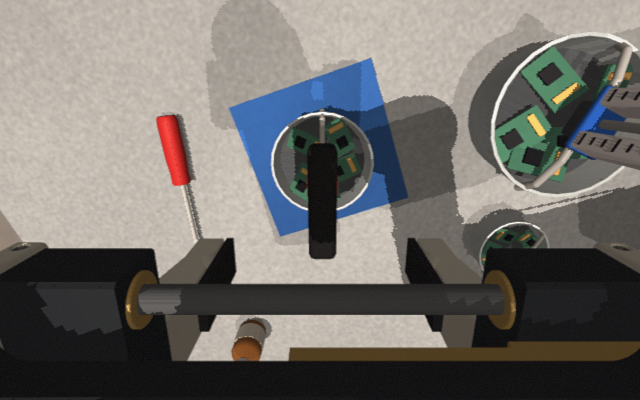

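The pail stands upright and centred on the blue mat. Its rim centre is at (322,162) and its handle at (322,202), both matching the prediction, and the gripper is clear.

```bash
python3 -c "
from plant import job
print(job.close_job())"
```

```text
the job is handed in; nothing more can be done
None
```

The job is handed in: the pail was lifted, held still for over two seconds (about 7 N, roughly 0.7 kg), then stood centred on the blue mat and released, without going near the bystanders; no verdict was returned.

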